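Refit the hose reel on the tin fire engine

ROBOT

A 7-joint arm with a two-finger parallel gripper is mounted at the origin on the work surface. World frame = base frame: x ahead of the robot, y to its left, z up, the work surface at z = 0. Lengths are in m, angles in rad, forces in N, time in s.
With the tool pointing down it reaches from about 0.425 to 0.95 m from the base axis. Payload 4.7 kg.
Tool frame: the origin (TCP) lies midway between the tips of the shut fingers; the grasp point (between the pads) lies 19 mm behind it; z points along the fingers, y is the direction in which the jaws open and shut (so a half turn about z gives the same grasp; the last joint's range is limited). The gripper opens to 87 mm and grips with 3 to 60 N. Pads are 19 mm wide; open, the fingers measure 117 mm over their backs; the gripper's body (75 mm by 190 mm) begins 51 mm behind the grasp point.
Start: joints at [-1.364, 0.469, -0.049, 1.532, 0.024, 1.141, -0.082], TCP at [0.158, 0.656, 0.223] pointing down, gripper open.
Joint ranges: [-2.59, 2.59], [-0.33, 1.99], [-1.39, 1.29], [0.1, 2.45], [-1.04, 4.18], [0.21, 1.99], [-2.66, 2.66]. Speed limits (rad/s): [2.57, 2.57, 3.14, 3.14, 3.14, 3.14, 3.14].

INTERFACE

Orientations are given as a unit quaternion [x, y, z, w].
In Python, from station import manip gives the robot as it stands. The module is installed in compiled form; this text tells all that it offers.
- The arm moves only by the tool arm_command, never from a script. Its argument "motion" is one flat list of numbers, 7 for each row, row after row: the shift along the tool's x, y, z in units of 50 mm (1.0 is 50 mm), then the turn, a rotation vector about the tool's x, y, z in units of 0.08 rad (1.0 is 0.08 rad), then the opening, from -1 (shut) to 1 (fully open). In form: [tx, ty, tz, ax, ay, az, jaw, tx, ty, tz, ax, ay, az, jaw, ...]. A call has 1 to 20 rows; each row shifts and turns the commanded pose from where the row before left it, along the tool's axes as they then stand; what a row does not reach is not made up. A row lasts 1/10 s, in which the tool goes at most 50 mm and 8.59 degrees, less where a joint would pass 70% of its speed; a pose out of reach is approached as far as the arm can. A call with a number of a shift or a turn outside -1 to 1 is refused whole. A call with a gripper value outside its range is refused whole. The fingers move at their own pace and stop on an object; "force" is the grip in N (left out, the last holds). Time passes only in rows, so rows that do not move let the fingers close. It gives the time, the measured TCP pose, the force and the opening at its end, in the units of the state.
- manip.get_obs(): the state, without advancing time (a new reading comes with each control period).
- manip.capture(name): name is "side" or "top" or "wrist"; returns a dict with "img" (400x640x3 uint8, red, green, blue), "vertical_fov" (degrees; the focal length in pixels is half the picture's height over the tangent of half this angle, whatever the lens; pixels are square), "cx", "cy" (the principal point, pixels), "k1" (the pictures are not rectified: a ray, as slopes to the right and down, at radius r is drawn at 1 + k1 r^2 times it, then the intrinsics apply), "rvec" (rotation vector, rad) and "tvec" (3), from world to camera coordinates, as OpenCV has them. Camera axes: x right, y down, z forward; pixel columns grow to the right and rows downward; lengths in m; the calibration is good to about 2 mm. A picture is of the moment at which its call begins. There is no depth.
- manip.finish_job(): hands the job in, once; it reports no verdict.
The state is a dict: "time": time; "q": joint angles; "qd": joint speeds; "effort": joint torques, N m; "position": TCP position; "tool_rot": TCP orientation; "contact_force": force on the tool from outside, world axes, zero at the start; "wrist_torque": the same for the moment, N m; "finger_gap": opening from 0.0 (shut) to 1.0 (fully open).
Only numpy, scipy, OpenCV 4.12 (cv2) and the standard library are available. Lean on these libraries where they do the work, as an engineer would, in place of code of your own. Each camera call takes 0.05 s, during which the arm holds its last target.

TASK

Put the wooden hose reel, neck up, on the upright spindle of the fire engine's rear deck, lowering it fully home on the deck without letting it drop. Then swing the brass brake lever at the engine's tail down until it rests on the reel's upper flange, and let go. Leave the bell, awl, ladder section and wheel rack where they are.

Things in the scene. Friction and masses are not known exactly. Their poses are not given: they have to be found in the camera images.
- reel_center (a point): Centre (38 mm above its underside) of the loose wooden hose reel, upright on the table, 110 to 230 g; z along its axis to the neck. From below: flange 80 mm wide, 6 thick; barrel 44 wide, 30 high; upper flange 80 wide, 6 thick (top 42 mm above the underside); round neck 30 wide, 34 high, to be gripped from above. Total height 76 mm; through bore 19 mm.
- spindle_foot (a point): Point on the spindle's axis at deck level, 50 mm above the table; axes as engine. The steel spindle is 14 mm across and stands 60 mm above the deck; its last 12 mm taper to 6 mm. With the reel home, the reel's centre is 38 mm above this point, on the axis.
- engine: Red tin fire engine, 315 mm long, 122 mm wide, fixed on chocks. Origin on the table under the spindle; x to its nose, y to its left, z up. Flat deck 50 mm above the table from x = -130 to +55 mm; cab to +125 mm, 100 mm high; bonnet to +185 mm, 82 mm high. Two steel cheeks at the tail (36 mm wide over both, x = -107 to -89 mm, top 104 mm above the table) carry the lever.
- pivot (a point): Pivot of the brake lever, 95 mm behind the spindle (engine x = -95 mm), 96 mm above the table; axes as engine. The pivot's axis is the engine's y.
- lever (a joint): Angle of the brass brake lever, rad. 0: upright; negative: leaning back, away from the spindle; grows as it swings forward and down to the spindle; 1.57: level, resting on the upper flange of a reel that is home. Stops at -0.45 and 1.8. Its hinge has friction: it stays where it is left; about 1 N at the knob moves it.
- lever_knob (a point): Centre of the lever's brass ball knob, 22 mm across. The lever is a flat bar 14 mm wide, 8 thick, reaching 72 mm from the pivot; the knob stands on a 10 mm stem on its back face (upper face when lowered). At angle q the knob lies, from the pivot, at engine x = 58 sin q - 24 cos q, z = 58 cos q + 24 sin q (mm), y = 0.
- bell_center (a point): Middle of a brass bell standing loose on the table, 68 mm across and 57 mm high; bystander.
- awl: Dark horn-handled awl lying loose, 130 mm long, 24 mm thick, along its own x (tip to +x); origin on the table under its middle; bystander.
- ladder: Nickel ladder section lying flat and loose, 180 mm long (its x), 44 mm wide, 10 mm high; origin on the table under its middle; bystander.
- rack: Fixed wooden rack, 200 mm long (its x), 70 mm wide, with five tin wheels standing upright in it, 66 mm high in all; origin under its middle; bystander.
Mind the look-alikes: they are no part of the job. Leave any turquoise or white look-alike of the part that bears reel_center alone.

How it is judged:
On the way, in this order (a step that is already met when the one before it is completed fails the run):
1. The reel is home on the spindle, neck up, with the lever still raised (z of reel_center in the frame of spindle_foot below 0.0415 m and horizontal distance between reel_center and spindle_foot below 0.006 m and angle between reel_center's own z axis and vertical below 0.07 rad and value of joint lever below 0.8 rad), for 0.2 s.
2. The lever is down on the reel's upper flange (z of reel_center in the frame of spindle_foot below 0.0415 m and horizontal distance between reel_center and spindle_foot below 0.006 m and angle between reel_center's own z axis and vertical below 0.07 rad and value of joint lever above 1.49 rad), for 0.2 s.
At the end, for the whole second after the job is handed in: The reel sits on the spindle with its underside within 3.5 mm of the deck, centred within 6 mm, neck up and upright within 0.07 rad; the lever rests on its upper flange (angle 1.49 to 1.65 rad) and is still (all of step 2 and value of joint lever below 1.65 rad and velocity of joint lever between -0.05 and 0.05 rad/s); the robot touches nothing.
It fails at once if The bell is disturbed (moved more than 25 mm) (distance of bell_center from where it was at the start of the episode above 0.025 m).
It fails at once if The awl is disturbed (moved more than 25 mm) (distance of awl from where it was at the start of the episode above 0.025 m).
It fails at once if The ladder is disturbed (moved more than 25 mm) (distance of ladder from where it was at the start of the episode above 0.025 m).
It fails at once if The reel drops down the spindle (faster than 0.5 m/s while on it) (linear speed of reel above 0.5 m/s and horizontal distance between reel_center and spindle_foot below 0.008 m and z of reel_center in the frame of spindle_foot below 0.095 m).
It also fails if it takes over 58 s, if anything falls off the work surface, if the arm or the gripper's body presses on something with over 40 N, if the wrist force passes 120 N, or if a joint passes its speed limit or range.

## Working session

There is one attempt and no reset: what is moved stays moved. The work goes in short steps, Python scripts to look and compute and a tool call to move; the robot and the scene stay as the last step left them, time stands still between calls to the robot, and variables do not carry over. Pictures are saved under pics/ and viewed, and the job is handed in when it is done.

Besides the shell and the picture viewer there is one more tool, called after "Request:" as name(argument=value, ...), one argument or row to a line, values as JSON. arm_command: Moves the arm, as the interface text tells. Shifts and turns lie within -1 to 1; 1 stands for 50 mm of shift or 0.08 rad of turn. Its arguments: {"type":"object","properties":{"motion":{"type":"array","items":{"type":"number"}},"force":{"type":"number"}},"required":["motion"]}

```bash
mkdir -p pics; cat > h.py <<'E'
import numpy as np, cv2
from station import manip
def cam(c):
    f=200/np.tan(np.radians(c["vertical_fov"])/2)
    R=cv2.Rodrigues(np.array(c["rvec"],float))[0]; t=np.array(c["tvec"],float).ravel()
    return f,R,t
def ray(c,u,v):
    f,R,t=cam(c)
    d=np.array([(u-c["cx"])/f,(v-c["cy"])/f]); r=np.linalg.norm(d)
    s=r
    for _ in range(50): s=r/(1+c["k1"]*s*s)
    if r>0: d=d*s/r
    w=R.T@np.array([d[0],d[1],1.]); o=-R.T@t
    return o,w/np.linalg.norm(w)
def plane(c,u,v,z):
    o,w=ray(c,u,v); return o+w*(z-o[2])/w[2]
def proj(c,p):
    f,R,t=cam(c); x=R@np.array(p,float)+t; d=x[:2]/x[2]; d=d*(1+c["k1"]*(d@d))
    return np.array([d[0]*f+c["cx"],d[1]*f+c["cy"]])
def save(c,n): cv2.imwrite("pics/"+n,cv2.cvtColor(c["img"],cv2.COLOR_RGB2BGR))
E
python3 - <<'E'
from h import *
import pickle
for n in ["side","top","wrist"]:
    c=manip.capture(n); save(c,n+"0.png"); pickle.dump(c,open(n+"0.pkl","wb"))
    f,R,t=cam(c); print(n,f,-R.T@t,c["k1"])
o=manip.get_obs(); print(o)
E
```

```text
side 512.9953990462138 [ 0.51523399 -0.78316012  0.65649901] 0.03411455534216684
top 452.06510084239426 [0.4656987  0.16202154 1.28472424] 0.019973020261048413
wrist 296.88858082152285 [0.0886732  0.67259535 0.38234993] -0.04719780772156643
{'time': 0.15, 'q': array([-1.36389037,  0.4692477 , -0.04857476,  1.53336921,  0.02412955,
        1.14100082, -0.08231137]), 'qd': array([-8.85576245e-05, -2.77539017e-03, -5.82000350e-04, -4.25102315e-03,
        2.97899182e-04, -1.70507196e-03, -2.51422210e-04]), 'effort': array([ 9.26558605e-04, -5.08430386e+01, -8.08177167e-02, -2.36417556e+01,
       -6.13363367e-02,  3.56891553e-02,  1.17900827e-04]), 'position': array([0.15759851, 0.65589855, 0.22176747]), 'tool_rot': array([ 1.17626267e-01,  9.93057674e-01, -7.17977002e-04, -4.51967496e-05]), 'contact_force': array([ 0.13429082,  0.06692853, -0.07323561]), 'wrist_torque': array([0.03754524, 0.03520662, 0.06171044]), 'finger_gap': 1.003064113621839}
```

View pics/top0.png

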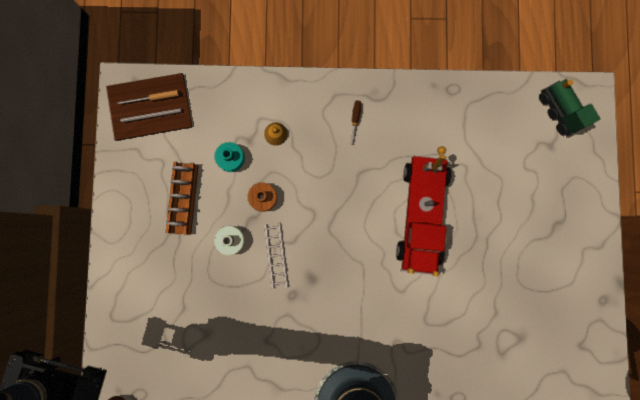

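View pics/side0.png

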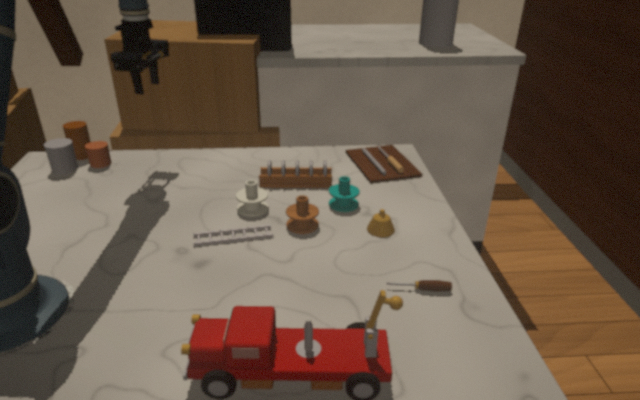

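View pics/wrist0.png

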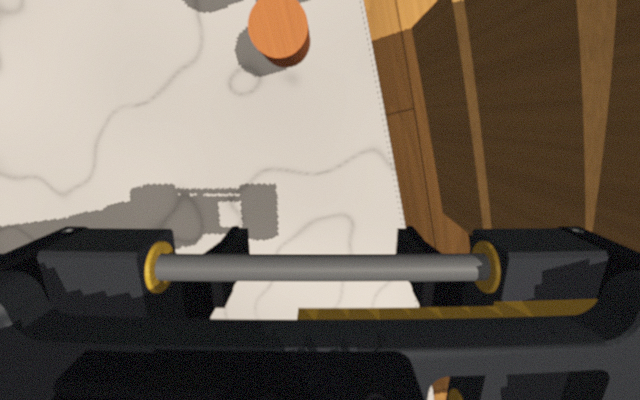

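The top view shows the brown wooden reel at (263,197), with the turquoise one at (230,156) and the white one at (230,240). The engine is at (427,215) with its nose towards the robot, and the lever knob is near (441,150). Next I'll zoom in and measure.

```bash
python3 - <<'E'
import pickle
from h import *
T=pickle.load(open("top0.pkl","rb"));S=pickle.load(open("side0.pkl","rb"))
a=cv2.resize(T["img"][140:285,390:470],None,fx=4,fy=4,interpolation=cv2.INTER_CUBIC)
b=cv2.resize(T["img"][165:230,230:300],None,fx=5,fy=5,interpolation=cv2.INTER_CUBIC)
W=np.zeros((580,780,3),np.uint8);W[:a.shape[0],:320]=a[:580];W[:325,330:680]=b
cv2.imwrite("pics/z1.png",W[:,:,::-1])
a=cv2.resize(S["img"][280:400,175:415],None,fx=3,fy=3,interpolation=cv2.INTER_CUBIC)
b=cv2.resize(S["img"][185:240,270:340],None,fx=3,fy=3,interpolation=cv2.INTER_CUBIC)
W=np.zeros((560,720,3),np.uint8);W[:360]=a;W[370:535,:210]=b
cv2.imwrite("pics/z2.png",W[:,:,::-1])
E
```

```text
(no output)
```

View pics/z1.png

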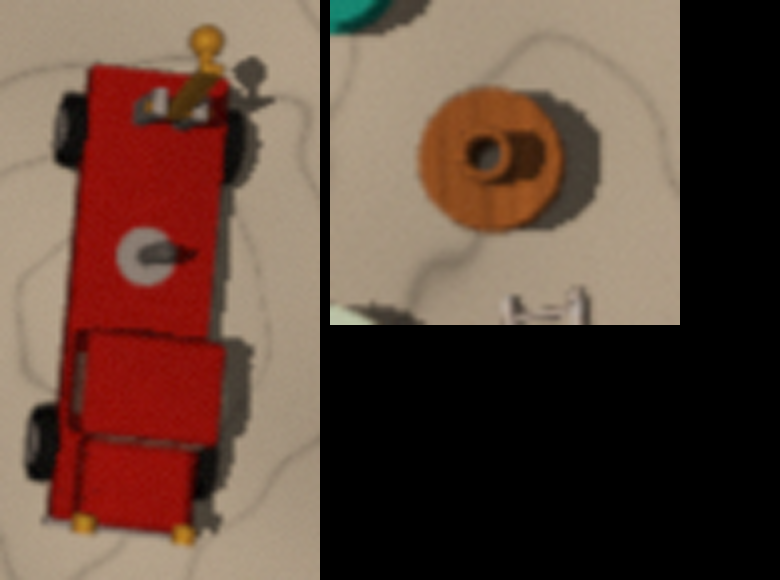

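View pics/z2.png

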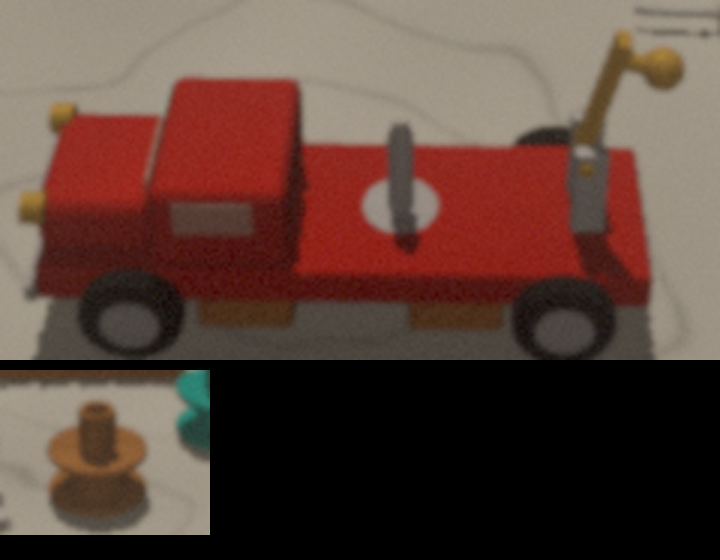

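```bash
cat > m.py <<'E'
from h import *
def ctr(mask,area=True):
    cs,_=cv2.findContours(mask.astype(np.uint8),cv2.RETR_EXTERNAL,cv2.CHAIN_APPROX_NONE)
    return max(cs,key=cv2.contourArea)
E
python3 - <<'E'
import pickle
from m import *
np.set_printoptions(precision=4,suppress=True)
T=pickle.load(open("top0.pkl","rb"));S=pickle.load(open("side0.pkl","rb"))
def sub(c,x0,x1,y0,y1,s=8):
    im=cv2.resize(c["img"][y0:y1,x0:x1],None,fx=s,fy=s,interpolation=cv2.INTER_CUBIC)
    return cv2.cvtColor(im,cv2.COLOR_RGB2HSV).astype(int)
def px(p,x0,y0,s=8): return (p[0]+.5)/s-.5+x0,(p[1]+.5)/s-.5+y0
# reel top flange
h=sub(T,240,290,175,225); m=(h[...,0]<16)&(h[...,1]>140)
c=ctr(m); (u,v),r=cv2.minEnclosingCircle(c); hull=cv2.convexHull(c); e=cv2.fitEllipse(hull)
print("reel circ",px((u,v),240,175),r/8,"ell",px(e[0],240,175),e[1][0]/8,e[1][1]/8)
p=px(e[0],240,175); P=plane(T,*p,0.042); print("flange",P, "radius est",e[1][0]/16*(1.2847-.042)/452)
# deck: red mask + disc
h=sub(T,415,440,190,218); m=(h[...,1]<90)
c=ctr(m); e=cv2.fitEllipse(cv2.convexHull(c)); p=px(e[0],415,190)
print("disc",p,e[1][0]/8,e[1][1]/8,plane(T,*p,0.05))
h=sub(S,290,330,315,372); m=(h[...,1]<90)&(h[...,2]>110)
c=ctr(m); e=cv2.fitEllipse(cv2.convexHull(c)); p=px(e[0],290,315)
print("discS",p,e[1],plane(S,*p,0.05))
# hand picked
q=lambda z,x,y:((x+.5)/z-.5)
for nm,(x,y) in dict(tailL=(90,66),tailR=(226,80),noseL=(50,518),noseR=(190,530),knob=(207,41)).items():
    print(nm,plane(T,390+q(4,x,0),140+q(4,y,0),.05)[:2])
print("neck top",plane(T,230+q(5,487-330,0),165+q(5,154,0),.076))
# knob by two views
def tri(a,b):
    (o1,d1),(o2,d2)=a,b; A=np.c_[d1,-d2]; s=np.linalg.lstsq(A,o2-o1,rcond=None)[0]
    x,y=o1+s[0]*d1,o2+s[1]*d2; return (x+y)/2,np.linalg.norm(x-y)
print("knob",tri(ray(T,390+q(4,207,0),140+q(4,41,0)),ray(S,175+q(3,664,0),280+q(3,68,0))))
print("spindletop",plane(S,175+q(3,400,0),280+q(3,126,0),.11))
print("reel neck top S",plane(S,270+q(3,97,0),185+q(3,408-370,0),.076))
print("sideflange S",plane(S,270+q(3,97,0),185+q(3,451-370,0),.042))
E
```

```text
reel circ (262.07697105407715, 196.7530117034912) 14.731273651123047 ell (262.07253074645996, 196.59062385559082) 28.50140953063965 29.332210540771484
flange [0.5629 0.2672 0.042 ] radius est 0.03917997967226315
disc (426.0361156463623, 203.62369060516357) 13.530945777893066 13.893575668334961 [ 0.5504 -0.1831  0.05  ]
discS (311.88000679016113, 321.1350269317627) (109.36998748779297, 1153.3253173828125) [ 0.5619 -0.1243  0.05  ]
tailL [ 0.6815 -0.1457]
tailR [ 0.6733 -0.2397]
noseL [ 0.3718 -0.1167]
noseR [ 0.3654 -0.2113]
knob [ 0.7004 -0.2269]
neck top [0.5634 0.2672 0.076 ]
knob (array([ 0.6831, -0.1968,  0.1459]), np.float64(0.0017448027117288384))
spindletop [ 0.5513 -0.1903  0.11  ]
reel neck top S [0.5655 0.2654 0.076 ]
sideflange S [0.5648 0.2572 0.042 ]
```

```bash
python3 - <<'E'
import pickle
from m import *
T=pickle.load(open("top0.pkl","rb"));S=pickle.load(open("side0.pkl","rb"))
def circ(im,c,x,y,z,r,s,o,col):
    pts=[(proj(c,[x+r*np.cos(a),y+r*np.sin(a),z])-o+.5)*s-.5 for a in np.linspace(0,6.3,60)]
    cv2.polylines(im,[np.int32(np.round(pts))],True,col,1)
def line(im,c,a,b,s,o,col):
    p=[(proj(c,k)-o+.5)*s-.5 for k in(a,b)]; cv2.polylines(im,[np.int32(np.round(p))],False,col,1)
W=np.zeros((600,800,3),np.uint8)
for i,(c,ox,oy,w,h) in enumerate([(T,405,185,45,45),(S,285,310,50,50),(T,240,175,45,45),(S,275,188,55,50)]):
    s=[6,6,6,6][i]; im=cv2.resize(c["img"][oy:oy+h,ox:ox+w],None,fx=s,fy=s,interpolation=cv2.INTER_CUBIC)
    o=np.array([ox,oy])
    if i<2:
        x,y=.5504,-.1835
        circ(im,c,x,y,.05,.0185,s,o,(0,255,0));circ(im,c,x,y,.05,.007,s,o,(0,255,255));circ(im,c,x,y,.098,.007,s,o,(0,0,255));circ(im,c,x,y,.11,.003,s,o,(255,255,0))
    else:
        x,y=.563,.2672
        circ(im,c,x,y,.042,.04,s,o,(0,255,0));circ(im,c,x,y,.0,.04,s,o,(0,255,0));circ(im,c,x,y,.076,.015,s,o,(0,0,255));
    r,cc=divmod(i,2); W[r*300:r*300+im.shape[0],cc*400:cc*400+im.shape[1]]=im[:300]
cv2.imwrite("pics/ov.png",W[:,:,::-1])
E
```

```text
(no output)
```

View pics/ov.png

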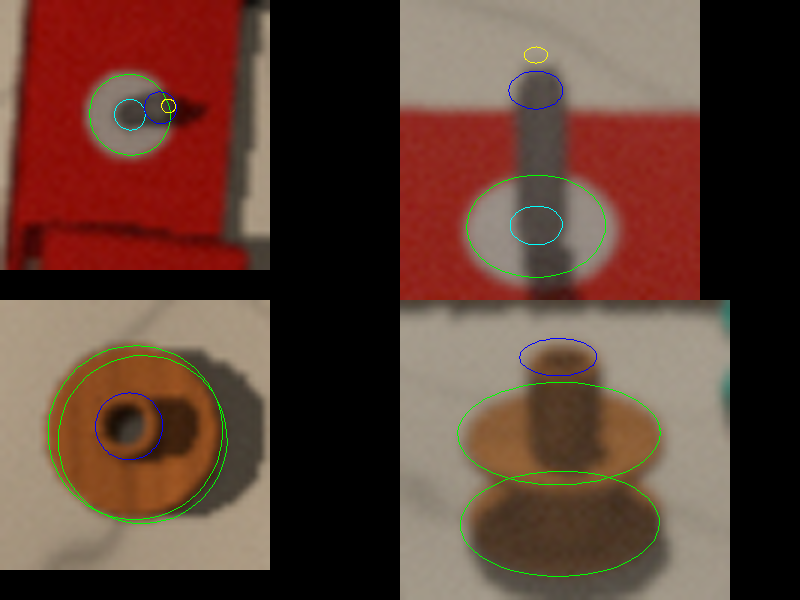

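The top fits match the known sizes: flange radius about 39–40 mm, and tail to spindle about 128 mm. The side view is offset by about 1.5 px for both objects, so I take that as a camera bias. First I'll move above the reel.

Request:
arm_command(
  motion=[-0.7,-0.4,0,0,0,0,1,-0.7,-0.4,0,0,0,0,1,-0.7,-0.4,0,0,0,0,1,-0.7,-0.4,0,0,0,0,1,-0.7,-0.4,0,0,0,0,1,-0.7,-0.4,0,0,0,0,1,-0.7,-0.4,0,0,0,0,1,-0.7,-0.4,0,0,0,0,1,-0.7,-0.4,0,0,0,0,1,-0.7,-0.4,0,0,0,0,1,-0.7,-0.4,0,0,0,0,1,-0.7,-0.4,0,0,0,0,1,-0.7,-0.4,0,0,0,0,1,-0.6,-0.4,0,0,0,0,1,0,0,0.5,0,0,-0.9,1,0,0,0.5,0,0,-0.9,1,0,0,0,0,0,0,1],
  force=25,
)

```text
time: 1.85
position: [0.5615, 0.2693, 0.1687]
tool_rot: [0.046, 0.999, -0.002, -0.003]
contact_force: [0.1, 0.1, -0.9]
finger_gap: 0.999
```

```bash
cat > st.py <<'E'
from h import *
import sys
from scipy.spatial.transform import Rotation as Ro
np.set_printoptions(precision=4,suppress=True)
o=manip.get_obs(); R=Ro.from_quat(o["tool_rot"]).as_matrix()
print("t",round(o["time"],2),"pos",o["position"],"F",o["contact_force"],"gap",round(o["finger_gap"],3),"j7",o["q"][6])
print("x",R[:,0],"y",R[:,1],"z",R[:,2])
if len(sys.argv)>3:
    t=np.array([float(a) for a in sys.argv[1:4]]); print("units",R.T@(t-o["position"])/.05)
    j=np.array([-.0932,-.9956,0]); a=R.T@j; a=a*np.sign(a[1]); print("turn about tool z units",np.arctan2(-a[0],a[1])/.08)
E
python3 st.py .563 .267 .048
python3 - <<'E'
from h import *
c=manip.capture("wrist"); save(c,"w1.png")
print(proj(c,[.563,.267,.076]))
E
```

```text
t 1.85 pos [0.5615 0.2693 0.1687] F [ 0.1484  0.0616 -0.8585] gap 0.999 j7 1.0069385621011184
x [-0.9957  0.0923  0.0068] y [ 0.0923  0.9957 -0.0042] z [-0.0071 -0.0036 -1.    ]
units [-0.0511 -0.0325  2.4146]
turn about tool z units 0.010955744182848764
[320.20050063 204.23212827]
```

View pics/w1.png

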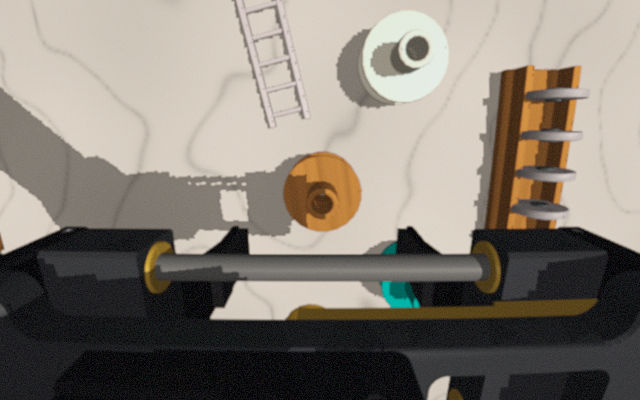

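The wrist view shows the neck top at about (322,202) and the prediction was (320,204), so they agree. Now I'll descend and grip.

Request:
arm_command(
  motion=[-0.05,-0.03,0.6,0,0,0,1,0,0,0.6,0,0,0,1,0,0,0.6,0,0,0,1,0,0,0.3,0,0,0,1,0,0,0.3,0,0,0,1,0,0,0,0,0,0,1,0,0,0,0,0,0,-1,0,0,0,0,0,0,-1,0,0,0,0,0,0,-1,0,0,0,0,0,0,-1,0,0,0,0,0,0,-1,0,0,0,0,0,0,-1,0,0,0,0,0,0,-1,0,0,0,0,0,0,-1],
  force=30,
)

```text
time: 3.3
position: [0.5661, 0.269, 0.0525]
tool_rot: [0.046, 0.999, -0.0, -0.0]
contact_force: [0.0, -1.6, 1.1]
finger_gap: 0.357
```

```bash
python3 st.py .563 .267 .048
```

```text
t 3.3 pos [0.5661 0.269  0.0525] F [ 0.0443 -1.6343  1.1438] gap 0.357 j7 1.024538359244305
x [-0.9958  0.0916  0.0001] y [ 0.0916  0.9958 -0.0001] z [-0.0001 -0.0001 -1.    ]
units [ 0.0586 -0.0461  0.0901]
turn about tool z units 0.019829701542302486
```

Gap is 31 mm, which matches the 30 mm neck. Now I'll lift and carry it to above the spindle.

Request:
arm_command(
  motion=[0,0,-0.2,0,0,0,-1,0,0,-0.4,0,0,0,-1,0,0,-0.6,0,0,0,-1,0,0,-0.6,0,0,0,-1,0,0,-0.6,0,0,0,-1,0,0,-0.4,0,0,0,-1,0,0,0,0,0,0,-1],
)

```text
time: 4.0
position: [0.568, 0.2699, 0.1964]
tool_rot: [0.046, 0.999, 0.002, 0.003]
contact_force: [-0.1, 0.5, -0.9]
finger_gap: 0.336
```

Request:
arm_command(
  motion=[-0.04,-0.3,0,0,0,0,-1,-0.04,-0.6,0,0,0,0,-1,-0.04,-0.6,0,0,0,0,-1,-0.04,-0.6,0,0,0,0,-1,-0.04,-0.6,0,0,0,0,-1,-0.04,-0.6,0,0,0,0,-1,-0.04,-0.6,0,0,0,0,-1,-0.04,-0.6,0,0,0,0,-1,-0.04,-0.6,0,0,0,0,-1,-0.04,-0.6,0,0,0,0,-1,-0.04,-0.6,0,0,0,0,-1,-0.04,-0.6,0,0,0,0,-1,-0.04,-0.6,0,0,0,0,-1,-0.05,-0.6,0,0,0,0,-1,0,-0.6,0,0,0,0,-1,0,-0.3,0,0,0,0,-1,0,0,0,0,0,0,-1,0,0,0,0,0,0,-1],
)

```text
time: 5.8
position: [0.5528, -0.1804, 0.1916]
tool_rot: [0.046, 0.999, 0.001, -0.001]
contact_force: [-0.5, -0.3, -1.9]
finger_gap: 0.337
```

```bash
python3 st.py .5535 -.1815 .19; python3 - <<'E'
import pickle
from h import *
for n in ["side","top","wrist"]:
    c=manip.capture(n); save(c,n+"2.png"); pickle.dump(c,open(n+"2.pkl","wb"))
S=pickle.load(open("side2.pkl","rb"));T=pickle.load(open("top2.pkl","rb"))
W=np.zeros((600,780,3),np.uint8)
W[:600,:480]=cv2.resize(S["img"][200:350,250:370],None,fx=4,fy=4,interpolation=cv2.INTER_CUBIC)
W[:300,490:780]=cv2.resize(T["img"][160:260,380:477],(290,300),interpolation=cv2.INTER_CUBIC)
cv2.imwrite("pics/z3.png",W[:,:,::-1])
E
```

```text
t 5.8 pos [ 0.5528 -0.1804  0.1916] F [-0.485  -0.3455 -1.938 ] gap 0.337 j7 1.8221019420335187
x [-0.9958  0.0913  0.0018] y [0.0913 0.9958 0.0014] z [-0.0016  0.0016 -1.    ]
units [-0.0154 -0.0201  0.0325]
turn about tool z units 0.02446016770231374
```

View pics/z3.png

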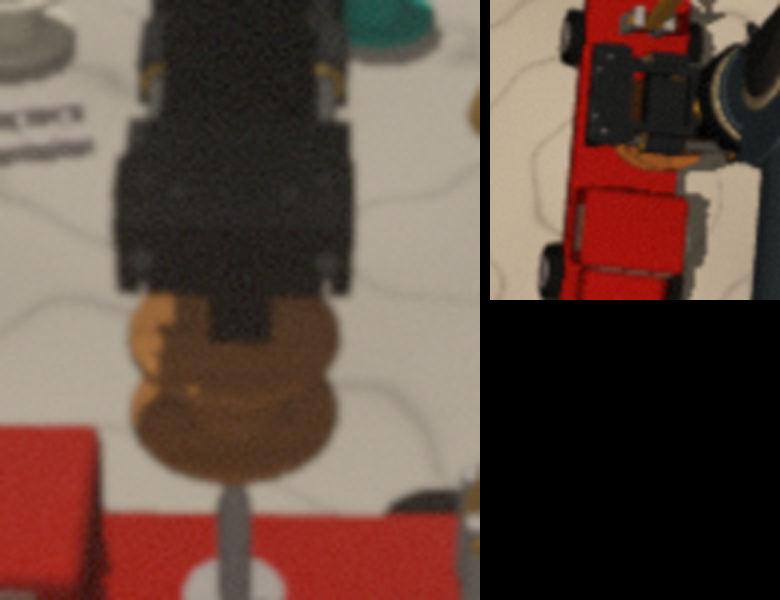

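View pics/wrist2.png

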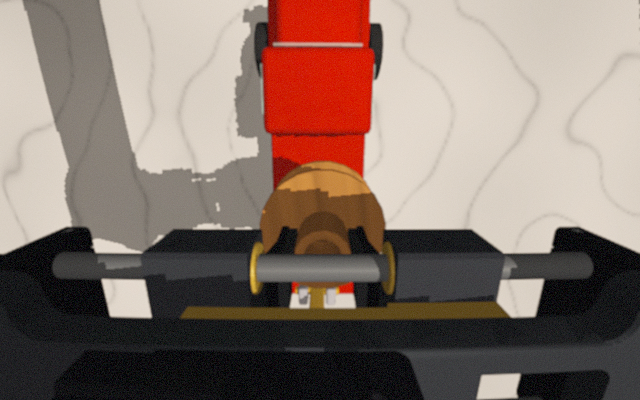

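```bash
python3 - <<'E'
import pickle
from m import *
np.set_printoptions(precision=2,suppress=True)
S=pickle.load(open("side2.pkl","rb"));T=pickle.load(open("top2.pkl","rb"))
def ell(c,x,y,z,r):
    return np.array([proj(c,[x+r*np.cos(a),y+r*np.sin(a),z]) for a in np.linspace(0,6.283,200)])
for nm,c,x0,x1,y0,y1 in [("S",S,275,340,270,330),("T",T,415,455,205,220)]:
    h=cv2.cvtColor(cv2.resize(c["img"][y0:y1,x0:x1],None,fx=8,fy=8,interpolation=cv2.INTER_CUBIC),cv2.COLOR_RGB2HSV).astype(int)
    m=(h[...,0]>5)&(h[...,0]<20)&(h[...,1]>120)
    k=ctr(m)[:,0,:]; k=(k+.5)/8-.5+[x0,y0]; print(nm,"min",k.min(0),"max",k.max(0))
for y in (-.1835,-.1804):
  for z in (.139,):
    e=ell(S,.5504,y,z,.04); e2=ell(S,.5504,y,z+.006,.04); print(y,z,"S",e.min(0),e.max(0)); 
    e=ell(T,.5504,y,z+.042,.04); print("T",e.min(0),e.max(0))
print(proj(S,[.5504,-.1835,.05]),proj(S,[.5504,-.1835,.11]))
# where the disc actually is in S (first picture)
S0=pickle.load(open("side0.pkl","rb"))
e=ell(S0,.5504,-.1835,.05,.0185);print("disc pred",e.min(0),e.max(0))
h=cv2.cvtColor(cv2.resize(S0["img"][335:372,290:330],None,fx=8,fy=8,interpolation=cv2.INTER_CUBIC),cv2.COLOR_RGB2HSV).astype(int)
k=ctr((h[...,1]<110)&(h[...,2]>0))[:,0,:];k=(k+.5)/8-.5+[290,335];print("disc",k.min(0),k.max(0))
# red deck edges near spindle
E
```

```text
S min [282.31 271.69] max [333.06 320.19]
T min [420.19 204.56] max [450.31 219.44]
-0.1835 0.139 S [280.67 287.41] [333.46 322.54]
T [424.78 184.01] [457.39 216.54]
-0.1804 0.139 S [280.64 286.17] [333.25 321.06]
T [423.52 183.99] [456.12 216.52]
[307.22 347.05] [307.15 318.67]
disc pred [295.66 338.69] [318.75 355.75]
disc [295.31 334.56] [320.81 357.56]
```

```bash
cat > ov.py <<'E'
import pickle
from m import *
def ov(specs,name,s=8):
    W=np.zeros((600,800,3),np.uint8);X=0
    for c,ox,oy,w,h,cs in specs:
        im=cv2.resize(c["img"][oy:oy+h,ox:ox+w],None,fx=s,fy=s,interpolation=cv2.INTER_CUBIC)
        for (x,y,z,r,col) in cs:
            p=np.array([proj(c,[x+r*np.cos(a),y+r*np.sin(a),z]) for a in np.linspace(0,6.283,100)])
            cv2.polylines(im,[np.int32(np.round((p-[ox,oy]+.5)*s-.5))],True,col,1)
        W[:im.shape[0],X:X+im.shape[1]]=im; X+=im.shape[1]+10
    cv2.imwrite("pics/"+name,W[:,:,::-1])
E
python3 - <<'E'
from ov import *
S=pickle.load(open("side2.pkl","rb"));T=pickle.load(open("top2.pkl","rb"))
g=(0,255,0);b=(0,255,255)
x,y=.5504,-.1804
ov([(S,275,270,65,60,[(x,y,.139,.04,g),(x,y,.181,.04,b)]),(T,412,190,32,35,[(x,y,.181,.04,b),(x,y,.139,.04,g)])],"ov2.png",7)
E
```

```text
(no output)
```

View pics/ov2.png

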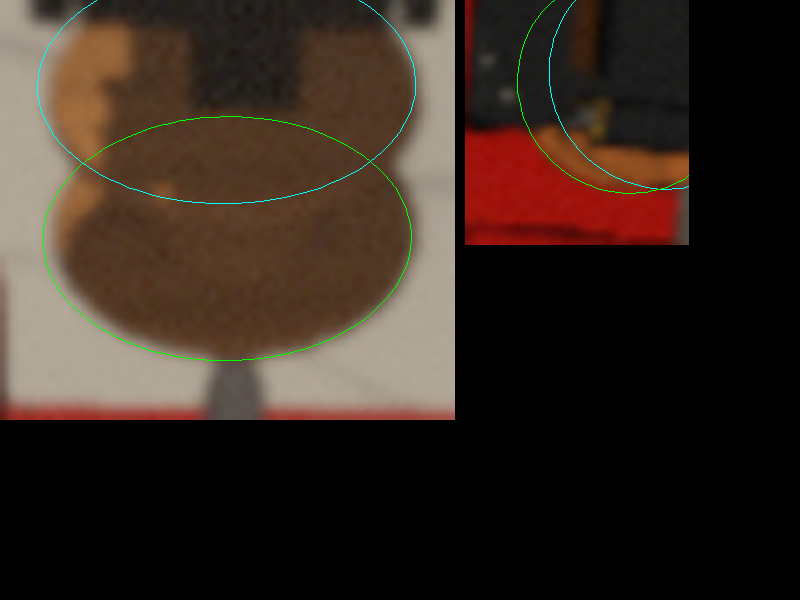

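Along engine x the reel is centred: reel column about 236 against the spindle tip at 235 in the 7x crop. Across it, the side and top views disagree by a few mm. I'll shift 3 mm in −y to split the difference and lower with force checks, since the taper catches about ±6 mm.

Request:
arm_command(
  motion=[0,-0.06,0.1,0,0,0,-1,0,0,0.15,0,0,0,-1,0,0,0.15,0,0,0,-1,0,0,0.1,0,0,0,-1,0,0,0,0,0,0,-1,0,0,0,0,0,0,-1],
)

```text
time: 6.55
position: [0.553, -0.1846, 0.1673]
tool_rot: [0.046, 0.999, 0.0, -0.0]
contact_force: [0.1, -0.4, -1.8]
finger_gap: 0.33
```

```bash
python3 st.py .5535 -.1834 .1666; python3 - <<'E'
from ov import *
S=manip.capture("side");T=manip.capture("top");pickle.dump(T,open("top3.pkl","wb"))
g=(0,255,0);b=(0,255,255)
x,y=.5504,-.1834; z=manip.get_obs()["position"][2]-.0525;print(z)
ov([(S,275,275,65,75,[(x,y,z,.04,g),(x,y,z+.042,.04,b)]),(T,412,185,47,37,[(x,y,z+.042,.04,b),(x,y,z,.04,g)])],"ov3.png",7)
E
```

```text
t 6.55 pos [ 0.553  -0.1846  0.1673] F [ 0.1011 -0.4398 -1.7614] gap 0.33 j7 1.8364103858864504
x [-0.9958  0.0916  0.0003] y [0.0916 0.9958 0.0001] z [-0.0003  0.0001 -1.    ]
units [-0.0073  0.0249  0.014 ]
turn about tool z units 0.019738369397267003
0.11524731307364175
```

View pics/ov3.png

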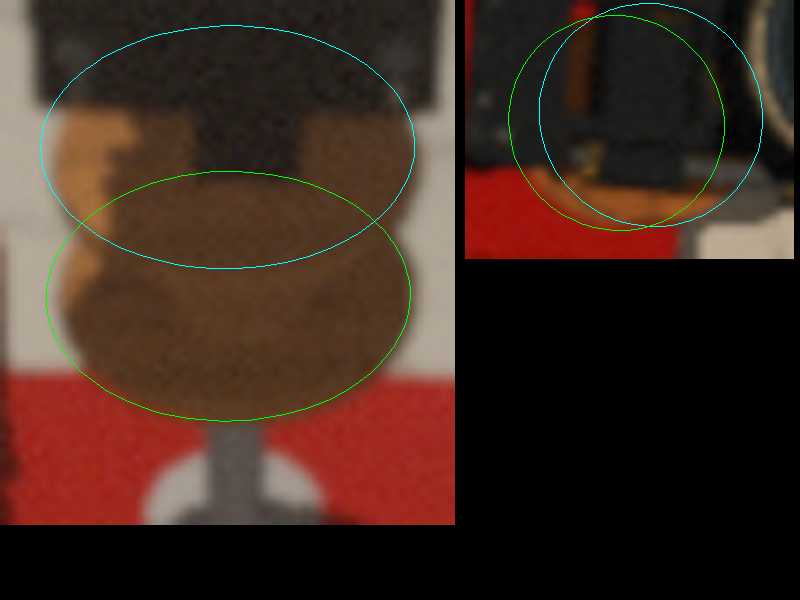

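Request:
arm_command(
  motion=[0,0,0.06,0,0,0,-1,0,0,0.06,0,0,0,-1,0,0,0.06,0,0,0,-1,0,0,0.06,0,0,0,-1,0,0,0,0,0,0,-1],
)

```text
time: 7.15
position: [0.5527, -0.1845, 0.1549]
tool_rot: [0.046, 0.999, 0.0, -0.001]
contact_force: [-1.0, -0.2, -1.1]
finger_gap: 0.334
```

Request:
arm_command(
  motion=[0,0,0.06,0,0,0,-1,0,0,0.06,0,0,0,-1,0,0,0,0,0,0,-1],
)

```text
time: 7.45
position: [0.5527, -0.1845, 0.149]
tool_rot: [0.046, 0.999, 0.0, -0.001]
contact_force: [-0.8, -0.1, -1.9]
finger_gap: 0.33
```

No contact force, and the underside is now below the tip height, so the spindle is in the bore. Continuing down.

Request:
arm_command(
  motion=[0,0,0.08,0,0,0,-1,0,0,0.08,0,0,0,-1,0,0,0.08,0,0,0,-1,0,0,0,0,0,0,-1],
)

```text
time: 7.85
position: [0.5525, -0.1845, 0.1367]
tool_rot: [0.046, 0.999, 0.0, -0.001]
contact_force: [-0.1, -0.0, -1.5]
finger_gap: 0.336
```

Request:
arm_command(
  motion=[0,0,0.08,0,0,0,-1,0,0,0.08,0,0,0,-1,0,0,0,0,0,0,-1],
)

```text
time: 8.15
position: [0.5526, -0.1845, 0.1288]
tool_rot: [0.046, 0.999, 0.0, -0.001]
contact_force: [-0.0, 0.3, -1.8]
finger_gap: 0.338
```

```bash
python3 st.py; python3 - <<'E'
from ov import *
S=manip.capture("side")
ov([(S,245,260,100,75,[])],"ov4.png",7)
E
```

```text
t 8.15 pos [ 0.5526 -0.1845  0.1288] F [-0.0193  0.2519 -1.7663] gap 0.338 j7 1.84980245654495
x [-0.9958  0.0917  0.0013] y [0.0917 0.9958 0.0002] z [-0.0013  0.0004 -1.    ]
```

View pics/ov4.png

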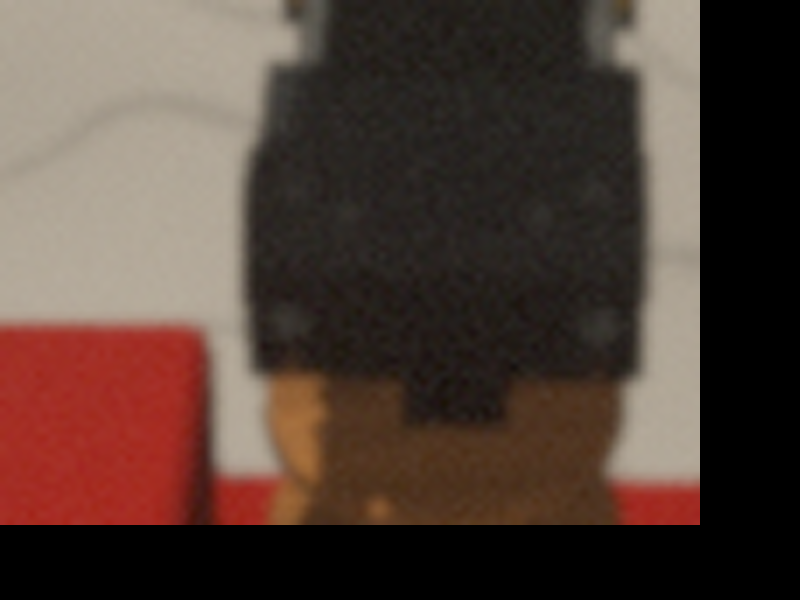

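Sliding freely. I'll lower it until it meets the deck, expected at TCP z of about 0.099–0.1025.

Request:
arm_command(
  motion=[0,0,0.1,0,0,0,-1,0,0,0.1,0,0,0,-1,0,0,0.1,0,0,0,-1,0,0,0.06,0,0,0,-1,0,0,0.04,0,0,0,-1,0,0,0,0,0,0,-1],
)

```text
time: 8.8
position: [0.5528, -0.1846, 0.1091]
tool_rot: [0.046, 0.999, 0.0, -0.0]
contact_force: [0.2, -0.3, -1.1]
finger_gap: 0.331
```

Request:
arm_command(
  motion=[0,0,0.04,0,0,0,-1,0,0,0.04,0,0,0,-1,0,0,0,0,0,0,-1],
)

```text
time: 9.1
position: [0.5529, -0.1845, 0.1053]
tool_rot: [0.046, 0.999, 0.0, -0.0]
contact_force: [0.9, 0.4, -1.9]
finger_gap: 0.336
```

Request:
arm_command(
  motion=[0,0,0.03,0,0,0,-1,0,0,0.03,0,0,0,-1,0,0,0,0,0,0,-1],
)

```text
time: 9.4
position: [0.5532, -0.1846, 0.1026]
tool_rot: [0.046, 0.999, 0.0, 0.0]
contact_force: [0.2, 0.2, -0.5]
finger_gap: 0.332
```

Request:
arm_command(
  motion=[0,0,0.03,0,0,0,-1,0,0,0.02,0,0,0,-1,0,0,0,0,0,0,-1],
)

```text
time: 9.7
position: [0.5532, -0.1846, 0.1025]
tool_rot: [0.046, 0.999, 0.0, 0.0]
contact_force: [-5.0, 2.3, 15.5]
finger_gap: 0.333
```

It met the deck at exactly the predicted height, with 15 N. I'll relieve the push, release and rise.

Request:
arm_command(
  motion=[0,0,-0.04,0,0,0,-1,0,0,0,0,0,0,-0.3,0,0,0,0,0,0,0.2,0,0,0,0,0,0,0.6,0,0,0,0,0,0,0.6,0,0,-0.3,0,0,0,0.6,0,0,-0.5,0,0,0,0.6,0,0,-0.5,0,0,0,0.6,0,0,-0.5,0,0,0,0.6,0,0,-0.5,0,0,0,0.6,0,0,0,0,0,0,0.6],
)

```text
time: 10.8
position: [0.5551, -0.1855, 0.2206]
tool_rot: [0.046, 0.999, -0.001, 0.003]
contact_force: [-0.1, -0.1, 0.1]
finger_gap: 0.797
```

```bash
python3 st.py; python3 - <<'E'
from ov import *
S=manip.capture("side");pickle.dump(S,open("side5.pkl","wb"))
T=manip.capture("top");save(T,"top5.png")
g=(0,255,0)
ov([(S,245,265,155,110,[(.5504,-.1835,.05,.04,g),(.5504,-.1835,.126,.015,g)])],"ov5.png",5)
E
```

```text
t 10.8 pos [ 0.5551 -0.1855  0.2206] F [-0.1374 -0.0818  0.1101] gap 0.797 j7 1.821388890241736
x [-0.9957  0.0918 -0.007 ] y [ 0.0918  0.9958 -0.0009] z [ 0.0069 -0.0016 -1.    ]
```

View pics/ov5.png

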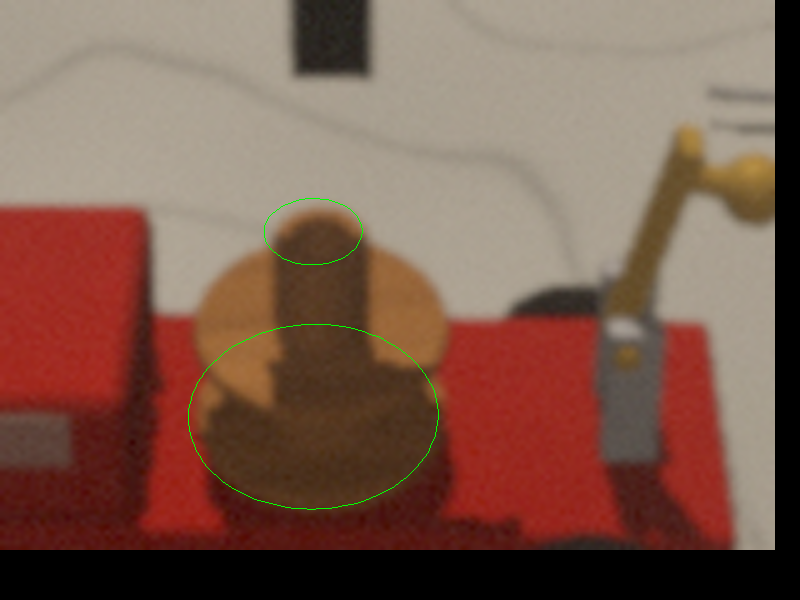

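View pics/top5.png

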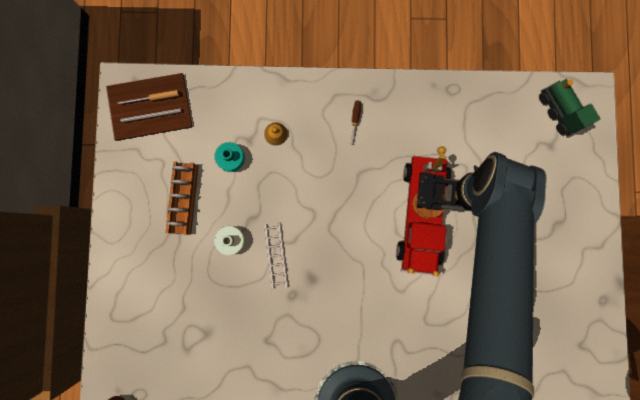

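The reel is home with its neck in the right place and the lever is still raised. Next I'll move over the knob, at about (0.683, −0.197, 0.146).

Request:
arm_command(
  motion=[-0.4,0,0,0,0,0,0.6,-0.5,0,0,0,0,0,0.6,-0.5,0,0,0,0,0,0.6,-0.5,0,0,0,0,0,0.6,-0.4,0,0,0,0,0,0.6,-0.27,0,0,0,0,0,0.6,0,0,0,0,0,0,0.6,0,0,0,0,0,0,0.6],
)

```text
time: 11.7
position: [0.6799, -0.1962, 0.2152]
tool_rot: [0.046, 0.999, 0.0, -0.002]
contact_force: [0.3, 0.1, 0.2]
finger_gap: 0.802
```

```bash
python3 st.py .683 -.1967 .127; python3 - <<'E'
from h import *
c=manip.capture("wrist"); save(c,"w6.png"); print(proj(c,[.683,-.1967,.146]))
E
```

```text
t 11.7 pos [ 0.6799 -0.1962  0.2152] F [0.3316 0.0829 0.239 ] gap 0.802 j7 1.812312564790116
x [-0.9958  0.0918  0.0034] y [0.0918 0.9958 0.0003] z [-0.0034  0.0006 -1.    ]
units [-0.0689 -0.0039  1.7636]
turn about tool z units 0.01804688636180076
[321.97508158 213.48276787]
```

View pics/w6.png

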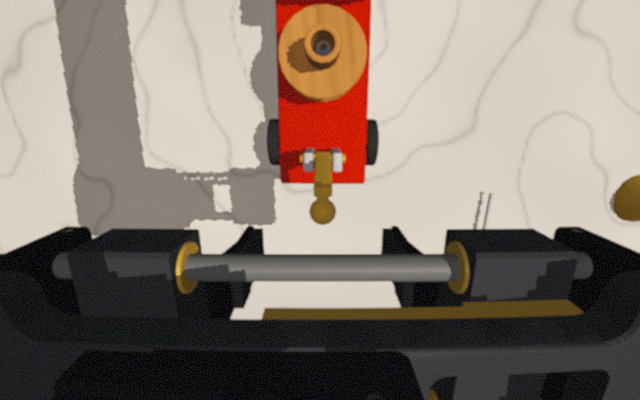

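The wrist view shows the knob at (322,210) and the prediction was (322,213.5), so they agree to about 2 mm. The reel is seated around the spindle at (322,45). Now I'll descend and grip the knob lightly.

Request:
arm_command(
  motion=[-0.03,0,0.4,0,0,0,0.6,0,0,0.4,0,0,0,0.6,0,0,0.4,0,0,0,0.4,0,0,0.3,0,0,0,0.2,0,0,0.26,0,0,0,0,0,0,0,0,0,0,-0.2,0,0,0,0,0,0,-0.3,0,0,0,0,0,0,-0.4,0,0,0,0,0,0,-0.6,0,0,0,0,0,0,-0.8,0,0,0,0,0,0,-0.8,0,0,0,0,0,0,-0.8],
  force=8,
)

```text
time: 12.95
position: [0.6832, -0.1966, 0.1298]
tool_rot: [0.046, 0.999, -0.0, 0.001]
contact_force: [0.3, 0.4, 3.0]
finger_gap: 0.239
```

```bash
python3 st.py .682 -.1967 .127; python3 - <<'E'
from ov import *
S=manip.capture("side")
ov([(S,275,250,150,110,[])],"ov7.png",5)
E
```

```text
t 12.95 pos [ 0.6832 -0.1966  0.1298] F [0.2671 0.3645 3.0059] gap 0.239 j7 1.828403230070643
x [-0.9958  0.0915 -0.0019] y [ 0.0915  0.9958 -0.    ] z [ 0.0019 -0.0002 -1.    ]
units [ 0.0243 -0.0049  0.0553]
turn about tool z units 0.020973874207022635
```

View pics/ov7.png

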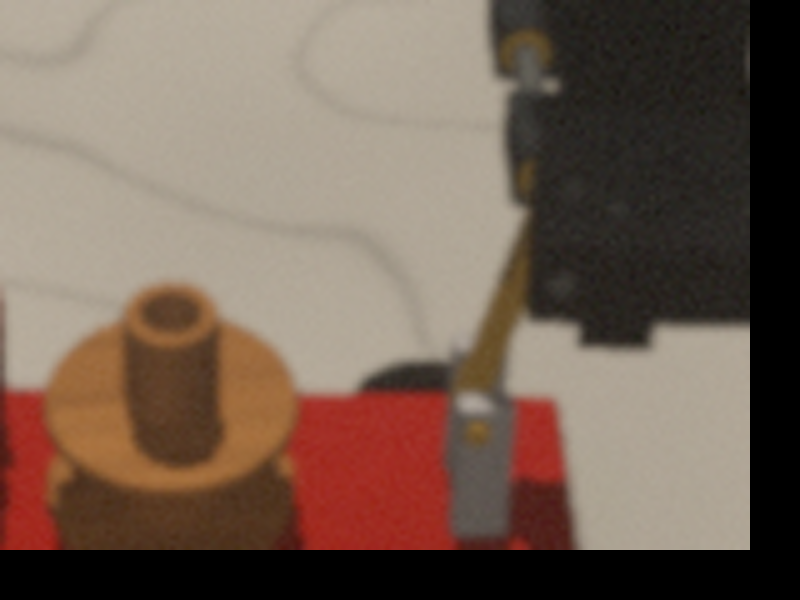

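Gap is 20.8 mm and the knob is held. Next I'll work out the arc increments.

```bash
python3 - <<'E'
import numpy as np
q=np.linspace(-.264,1.57,15)
x=58*np.sin(q)-24*np.cos(q);z=58*np.cos(q)+24*np.sin(q)
for a in zip(q[1:],np.diff(x)/50,-np.diff(z)/50,x[1:],z[1:]): print(np.round(a,2))
E
```

```text
[ -0.13   0.14  -0.09 -31.48  54.31]
[ -0.     0.15  -0.07 -24.12  57.95]
[ 1.300e-01  1.600e-01 -5.000e-02 -1.634e+01  6.061e+01]
[ 2.600e-01  1.600e-01 -3.000e-02 -8.280e+00  6.222e+01]
[ 3.900e-01  1.600e-01 -1.000e-02 -8.000e-02  6.277e+01]
[5.200e-01 1.600e-01 1.000e-02 8.120e+00 6.224e+01]
[6.500e-01 1.600e-01 3.000e-02 1.618e+01 6.065e+01]
[7.800e-01 1.600e-01 5.000e-02 2.396e+01 5.802e+01]
[ 0.92  0.15  0.07 31.33 54.39]
[ 1.05  0.14  0.09 38.17 49.83]
[ 1.18  0.12  0.11 44.35 44.42]
[ 1.31  0.11  0.12 49.77 38.24]
[ 1.44  0.09  0.14 54.34 31.41]
[ 1.57  0.07  0.15 57.98 24.05]
```

Request:
arm_command(
  motion=[0.14,0,-0.09,0,0,0,-0.8,0.15,0,-0.07,0,0,0,-0.8,0.16,0,-0.05,0,0,0,-0.8,0.16,0,-0.03,0,0,0,-0.8,0.16,0,-0.01,0,0,0,-0.8,0,0,0,0,0,0,-0.8],
)

```text
time: 13.6
position: [0.6421, -0.1926, 0.1414]
tool_rot: [0.046, 0.999, 0.001, -0.001]
contact_force: [0.1, 1.1, 2.5]
finger_gap: 0.239
```

```bash
python3 st.py .6449 -.1926 .1398
```

```text
t 13.6 pos [ 0.6421 -0.1926  0.1414] F [0.0676 1.1404 2.4955] gap 0.239 j7 1.8331710257801843
x [-0.9957  0.0921  0.0026] y [0.0921 0.9958 0.0009] z [-0.0025  0.0012 -1.    ]
units [-0.0556  0.0053  0.0328]
turn about tool z units 0.014330813053735068
```

Request:
arm_command(
  motion=[0.13,0,0.02,0,0,0,-0.8,0.15,0,0.04,0,0,0,-0.8,0.15,0,0.06,0,0,0,-0.8,0.15,0,0.08,0,0,0,-0.8,0.14,0,0.09,0,0,0,-0.8,0.12,0,0.11,0,0,0,-0.8,0,0,0,0,0,0,-0.8],
)

```text
time: 14.3
position: [0.6001, -0.1886, 0.1198]
tool_rot: [0.046, 0.999, 0.001, -0.002]
contact_force: [-2.1, 1.2, 0.6]
finger_gap: 0.243
```

```bash
python3 st.py .5877 -.1873 .1005; python3 - <<'E'
from ov import *
S=manip.capture("side")
ov([(S,265,250,150,110,[])],"ov8.png",5)
E
```

```text
t 14.3 pos [ 0.6001 -0.1886  0.1198] F [-2.1468  1.1563  0.6099] gap 0.243 j7 1.8458775371696725
x [-0.9958  0.0919  0.0043] y [0.0919 0.9958 0.0009] z [-0.0042  0.0013 -1.    ]
units [0.2484 0.0027 0.3879]
turn about tool z units 0.01692532556016978
```

View pics/ov8.png

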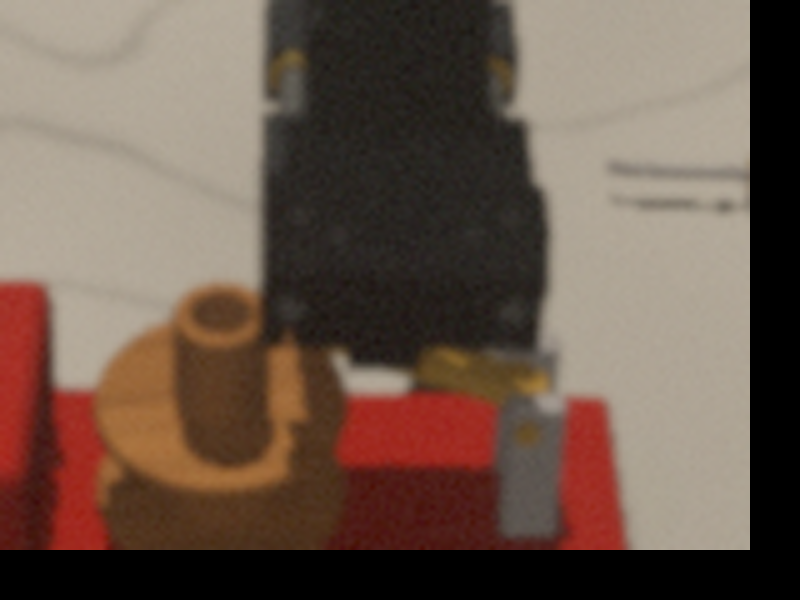

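Request:
arm_command(
  motion=[0.09,0,0.09,0,0,0,-0.8,0.07,0,0.1,0,0,0,-0.8,0.05,0,0.1,0,0,0,-0.8,0.02,0,0.05,0,0,0,-0.8,0,0,0,0,0,0,-0.8],
)

```text
time: 14.85
position: [0.59, -0.1877, 0.1035]
tool_rot: [0.046, 0.999, 0.0, -0.001]
contact_force: [-3.0, 3.9, 0.3]
finger_gap: 0.24
```

Request:
arm_command(
  motion=[0,0,0.06,0,0,0,-0.8,0,0,0,0,0,0,-0.8],
)

```text
time: 15.05
position: [0.5892, -0.1876, 0.1007]
tool_rot: [0.046, 0.999, 0.001, -0.002]
contact_force: [-4.4, 4.4, 1.1]
finger_gap: 0.241
```

```bash
python3 st.py .5877 -.1873 .1005; python3 - <<'E'
from ov import *
S=manip.capture("side")
ov([(S,265,250,150,110,[])],"ov9.png",5)
E
```

```text
t 15.05 pos [ 0.5892 -0.1876  0.1007] F [-4.3529  4.4497  1.0906] gap 0.241 j7 1.8542563097035236
x [-0.9958  0.0917  0.0042] y [0.0917 0.9958 0.001 ] z [-0.0041  0.0014 -1.    ]
units [0.0295 0.0034 0.0033]
turn about tool z units 0.019370204504443843
```

View pics/ov9.png

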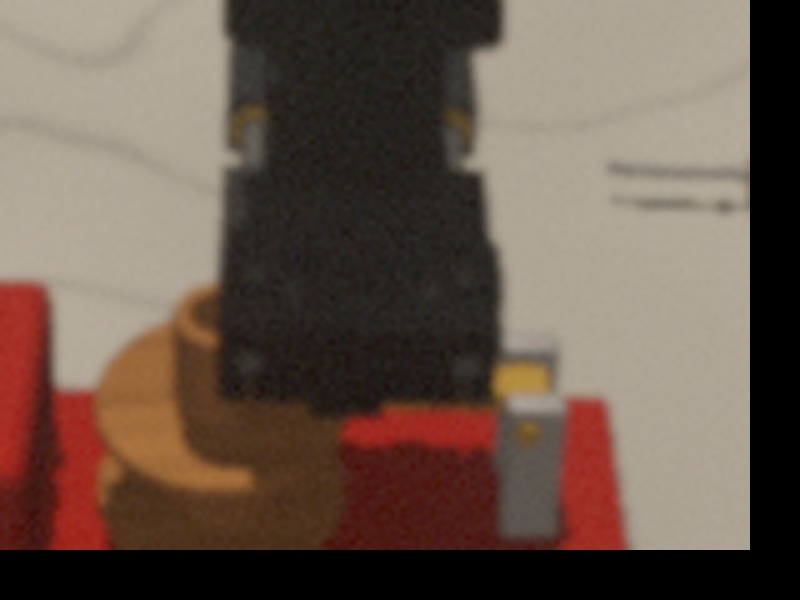

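Request:
arm_command(
  motion=[0,-0.02,0.05,0,0,0,-0.8,0,0,0,0,0,0,-0.8],
)

```text
time: 15.3
position: [0.5901, -0.1878, 0.0989]
tool_rot: [0.046, 0.999, 0.001, -0.001]
contact_force: [-4.3, 5.4, 4.5]
finger_gap: 0.242
```

Request:
arm_command(
  motion=[0,0,0.05,0,0,0,-0.8,0,0,0,0,0,0,-0.8],
)

```text
time: 15.5
position: [0.5911, -0.1878, 0.097]
tool_rot: [0.045, 0.999, 0.001, 0.0]
contact_force: [-2.6, 6.2, 5.4]
finger_gap: 0.234
```

Request:
arm_command(
  motion=[0,0,0,0,0,0,-0.2,0,0,0,0,0,0,0.2,0,0,0,0,0,0,0.3,0,0,0,0,0,0,0.3,0,0,-0.4,0,0,0,0.3,0,0,-0.5,0,0,0,0.3,0,0,-0.5,0,0,0,0.3,0,0,-0.5,0,0,0,0.3,0,0,-0.5,0,0,0,0.3,0,0,0,0,0,0,0.3],
)

```text
time: 16.5
position: [0.5931, -0.1906, 0.2205]
tool_rot: [0.046, 0.999, -0.001, 0.004]
contact_force: [-0.3, 0.8, 0.4]
finger_gap: 0.652
```

```bash
python3 st.py; python3 - <<'E'
from ov import *
S=manip.capture("side");pickle.dump(S,open("side10.pkl","wb"));w=manip.capture("wrist");save(w,"w10.png")
ov([(S,265,250,150,110,[])],"ov10.png",5)
E
```

```text
t 16.5 pos [ 0.5931 -0.1906  0.2205] F [-0.2881  0.7942  0.3673] gap 0.652 j7 1.8230115778072022
x [-0.9957  0.0923 -0.0081] y [ 0.0923  0.9957 -0.0016] z [ 0.008  -0.0023 -1.    ]
```

View pics/ov10.png

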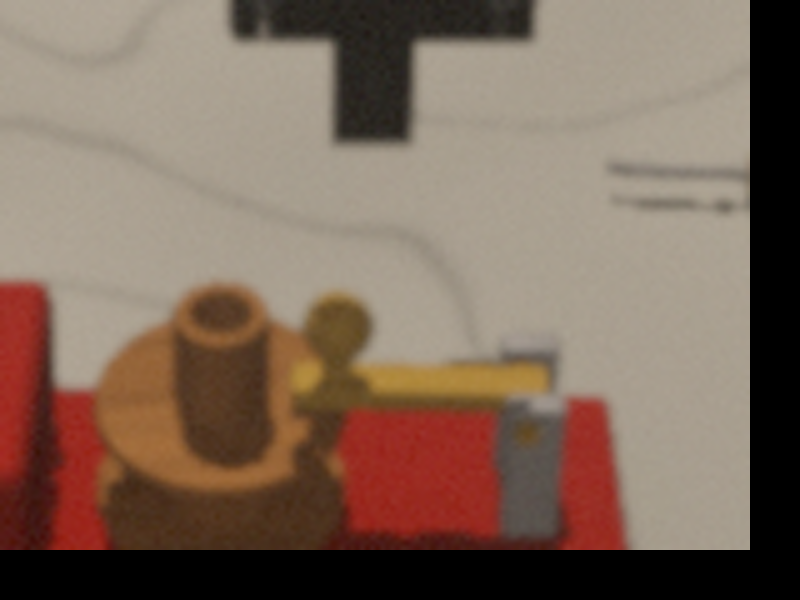

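View pics/w10.png

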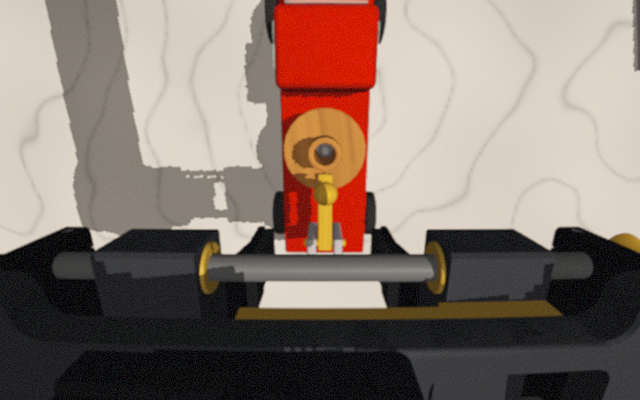

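The lever looks level. To confirm it rests firmly on the flange, I'll press the top of the knob with shut fingers, expecting contact near z = 0.131.

Request:
arm_command(
  motion=[0.12,0.03,0.3,0,0,0,-1,0,0,0.4,0,0,0,-1,0,0,0.4,0,0,0,-1,0,0,0.3,0,0,0,-1,0,0,0.1,0,0,0,-1,0,0,0,0,0,0,-1,0,0,0,0,0,0,-1],
)

```text
time: 17.3
position: [0.5854, -0.1873, 0.1419]
tool_rot: [0.046, 0.999, -0.0, 0.0]
contact_force: [-0.4, 0.4, 0.2]
finger_gap: 0.099
```

Request:
arm_command(
  motion=[0,0,0.08,0,0,0,-1,0,0,0.06,0,0,0,-1,0,0,0,0,0,0,-1],
)

```text
time: 17.6
position: [0.5848, -0.187, 0.1344]
tool_rot: [0.046, 0.999, 0.0, -0.0]
contact_force: [0.2, -0.3, -1.0]
finger_gap: 0.005
```

Request:
arm_command(
  motion=[0,0,0.05,0,0,0,-1,0,0,0,0,0,0,-1],
)

```text
time: 17.8
position: [0.5848, -0.187, 0.1318]
tool_rot: [0.046, 0.999, 0.0, -0.0]
contact_force: [0.3, -0.2, 0.5]
finger_gap: 0.002
```

Request:
arm_command(
  motion=[0,0,0.05,0,0,0,-1,0,0,0,0,0,0,-1],
)

```text
time: 18.0
position: [0.5852, -0.1871, 0.131]
tool_rot: [0.046, 0.999, 0.0, 0.0]
contact_force: [-2.1, 1.2, 8.2]
finger_gap: 0.006
```

Firm contact of 8 N at z = 0.131, exactly the level-lever height. Now I'll retreat.

Request:
arm_command(
  motion=[0,0,-0.3,0,0,0,-1,0,0,-0.5,0,0,0,-1,0,0,-0.6,0,0,0,-1,0,0,-0.6,0,0,0,-1,-0.6,0,0,0,0,0,-1,-0.6,0,0,0,0,0,-1,0,0,0,0,0,0,-1,0,0,0,0,0,0,-1],
)

```text
time: 18.8
position: [0.6446, -0.1926, 0.2294]
tool_rot: [0.046, 0.999, -0.0, -0.0]
contact_force: [0.0, -0.7, 0.1]
finger_gap: 0.008
```

```bash
python3 st.py; python3 - <<'E'
from ov import *
S=manip.capture("side");T=manip.capture("top");save(T,"top11.png")
ov([(S,265,290,150,85,[])],"ov11.png",5)
E
```

```text
t 18.8 pos [ 0.6446 -0.1926  0.2294] F [ 0.0166 -0.6639  0.1071] gap 0.008 j7 1.8144998848790226
x [-0.9958  0.0914  0.0008] y [ 0.0914  0.9958 -0.0002] z [-0.0008 -0.0001 -1.    ]
```

View pics/ov11.png

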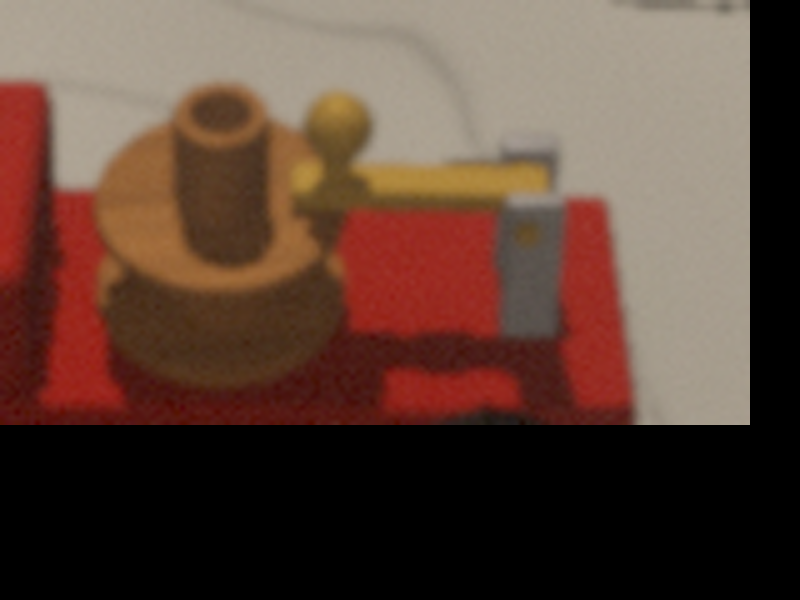

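View pics/top11.png

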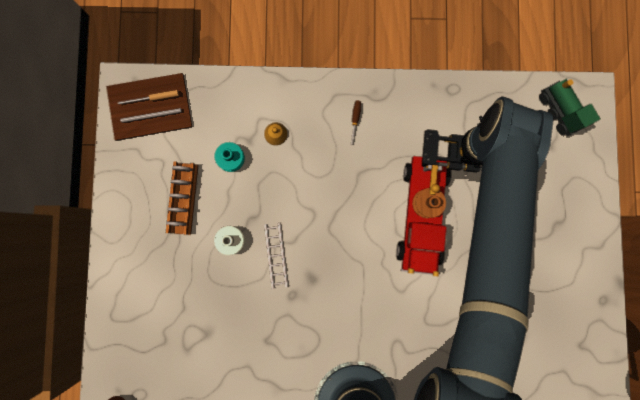

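The reel is seated and the lever is level on its flange. The bell (275,133), awl (356,120), ladder (277,255) and rack (181,198) are unmoved, and the arm is clear. Handing in now.

```bash
python3 -c "
from station import manip
print(manip.finish_job())"
```

```text
the job is handed in; nothing more can be done
None
```

The wooden reel is home on the spindle, neck up, and the brake lever is down on its upper flange and released. The job was handed in at about 19 s of the 58 s allowed. No verdict is reported back.

- **Reel:** I gripped it by the neck, lowered it down the spindle in small steps, and it met the deck at the predicted height (TCP z 0.1025 m, 15 N). Only then did I let go, so it never dropped.
- **Lever:** I held the knob lightly along its arc, released it, then pressed it with shut fingers. It was firm at z = 0.131 m with 8 N, which is the height for a level lever resting on the flange.
- **Last pictures:** The lever was level on the flange and the arm was clear of everything. The bell, awl, ladder, rack and look-alike reels were where they started.

**Disagreements:** The side and top cameras differed by 3–6 mm on the reel's sideways position above the spindle. I split the difference, and the reel slid on without force. While I guided the lever there was a sideways force of up to 6 N, which was gone after release.

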